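# Put the tea chest back in its bay

### The job

Put the wooden tea chest away, using only pushes of the fingertips. Shut its lid while the chest still stands out in front of the little wooden shelf, then slide the chest backwards along the counter into the shelf's empty wide bay until its back stands square and fully home against the rail at the rear, with its drawer pushed fully in too. Never lift or tip the chest, do not ram it into the shelf, and leave the small things standing around it where they are.

Things in the scene. Friction and masses are not known exactly. Their poses are not given: they have to be found in the camera images.
- tea_chest: Loose dark wooden tea chest, lid on top, drawer in front; 0.5 to 0.8 kg, slides at 2 to 6 N. Origin on its underside; +x out of its back, +y to the left end seen from the front. Case (mm): x -50..60, y -100..100, flush walls up to z 81, lid skirt z 82..107 when shut. Drawer front: z 8..45; fixed front wall above it: z 48..81 at x = -50. Tea sachets under the lid.
- tea_chest_lid (a joint): Lid hinge, rad: 0 shut, grows as the lid's front edge rises and swings to the back. Axis along the chest's y at chest x = 62, z = 81 mm. Stiff (0.2 N m friction): the lid stays at any angle and must be pushed all the way down; 2 to 3 N at its front edge.
- tea_chest_drawer (a joint): Drawer slide, m: 0 shut (drawer front flush with the case front), grows as the drawer comes out towards the chest's -x. Runs very easily (0.1 N). Inside stop at 0.
- lid_front (a point): Middle of the lid's upper front edge: at chest (-50, 0, 107) mm when shut; it moves with the lid. From here the flat top of the lid runs 110 mm back towards the hinge.
- drawer_knob (a point): Front end of the round wooden drawer knob (16 mm across, sticks 14 mm out of the drawer front, 26 mm above the counter, in the middle of the drawer); it moves with the drawer.
- chest_back_left (a point): Point on the back plane of the chest at chest (60, 90, 40) mm.
- chest_back_right (a point): Point on the back plane of the chest at chest (60, -90, 40) mm.
- tea_shelf: Fixed low shelf of light wood, open in front. Origin on the counter at the front face of its rear rail (50 mm high), middle of the wide empty bay; +x to the rear, +y left seen from the front; chest home: its origin at (-60, 0, 0) mm here, axes parallel. Wide bay y -113..113 mm between upright panels; 12 mm board above, underside z 118, front edge x = -60, as are the panels' front edges.
- bay_mouth (a point): On the counter, middle of the wide bay's mouth, straight below the board's front edge, 60 mm in front of the rail. The narrow bay right of it (shelf y -255..-125 mm) holds two jars. Fixed on the board (top z 130), all behind shelf x = -58 mm: a jar, a dropper bottle and a pot at y -105..55 (up to z 236), two tea lights above the narrow bay (up to z 145).
- pepper: Loose glass pepper grinder with black head, 48 mm across, 135 high, left of the chest; leave alone. Origin: middle of its underside.
- vanilla: Loose small brown dropper bottle, 33 mm across, 102 high, right of the chest; leave alone. Origin: middle of its underside.
- biscuit: Loose flat biscuit bar in a wrapper, 50 x 156 x 12 mm (long along its y), right of the chest; leave alone. Origin: middle of its underside.
- spoon: Loose teaspoon lying on the counter, 137 x 28 x 13 mm (long along its x), left of the chest; leave alone. Origin: middle of its underside.
- tealight: Loose tea light, 38 mm across, 15 high, left of the chest; leave alone. Origin: middle of its underside.
There are look-alikes about, which are no part of the job. Of the things like the tea_chest, leave any that is green; of the rest the larger one is meant.

How it is judged (in metres and radians):
On the way:
1. the lid is shut while the chest's back is still in front of the shelf's board (value of joint tea_chest_lid below 0.05 rad and x of each of chest_back_left, chest_back_right in the frame of tea_shelf below -0.055 m), for 0.2 s.
At the end, for the whole second after the job is handed in: The chest rests flat in the wide bay with both ends of its back within 6 mm of the rear rail, its middle within 20 mm of the bay's middle, its lid shut to 0.05 rad and its drawer in to 4 mm (value of joint tea_chest_lid below 0.05 rad and value of joint tea_chest_drawer below 0.004 m and x of each of chest_back_left, chest_back_right in the frame of tea_shelf above -0.006 m and y of tea_chest in the frame of tea_shelf between -0.02 and 0.02 m and height (world z) of tea_chest below 0.005 m and angle between tea_chest's own z axis and vertical below 0.04 rad and linear speed of tea_chest below 0.02 m/s); the robot touches nothing.
It fails at once if the chest is lifted off the counter or tipped (height (world z) of tea_chest above 0.012 m or angle between tea_chest's own z axis and vertical above 0.12 rad).
It fails at once if the chest is rammed into the shelf (over 60 N) (contact force between tea_chest and tea_shelf above 60 N).
It fails at once if one of the small things around the chest is shoved or knocked over (moved more than 20 mm) (distance of any of pepper, vanilla, biscuit, spoon, tealight from where it was at the start of the episode above 0.02 m).
It also fails if it takes over 72 s, if anything falls off the work surface, if the arm or the gripper's body presses on something with over 40 N, if the wrist force passes 120 N, or if a joint passes its speed limit or range.

### The arm

A 6-joint arm with a two-finger parallel gripper is mounted at the origin on the work surface; the furniture and walls round the work are solid. World frame = base frame: x ahead of the robot, y to its left, z up, the work surface at z = 0. Lengths are in mm, angles in rad, forces in N, time in s.
With the tool pointing down it reaches from about 275 to 750 mm from the base axis. Payload 10.2 kg.
Tool frame: the origin (TCP) lies at the very end of the fingers, on their centre line; the grasp point (between the pads) lies 19 mm behind it; z points along the fingers, y is the line along which they close (so a half turn about z gives the same grasp; the last joint's range is limited). The gripper opens to 85 mm and grips with 20 to 120 N. Pads are 22 mm wide; open, the fingers measure 114 mm over their backs; the gripper's body (76 mm by 85 mm) begins 54 mm behind the grasp point. The pads swing forward as they close: fully open they stand 13 mm farther back than shut.
Start: joints at [1.084, 0.313, 1.498, -0, 1.331, -0.223], TCP at [136.907, 506.841, 231.294] pointing down, gripper open.
Joint ranges: [-2.94, 2.94], [-0.97, 2.17], [0.19, 2.56], [-1.23, 4.37], [0.02, 3.11], [-2.88, 2.88]. Speed limits (rad/s): [2.39, 2.39, 3.01, 3.14, 3.14, 3.14].

### API

Orientations are given as a unit quaternion [w, x, y, z].
In Python, from rig import * gives the robot as it stands. The module is installed in compiled form; this text tells all that it offers.
- The arm moves only by the shell command python3 -m crank 'ROWS' [FORCE]. ROWS is JSON, a list that holds one entry, the list of rows, each a list of 7 numbers: the shift along the tool's x, y, z in units of 25 mm (1.0 is 25 mm), then the turn, a rotation vector about the tool's x, y, z in units of 8 degrees (1.0 is 8 degrees), then the finger opening in mm, from 0 to 85.4. A call has exactly 8 rows; each row shifts and turns the commanded pose from where the row before left it, along the tool's axes as they then stand; what a row does not reach is not made up. A row lasts 1/10 s, in which the tool goes at most 50 mm and 8.59 degrees, less where a joint would pass 70% of its speed; a pose out of reach is approached as far as the arm can. A call is refused whole if a number of a shift passes 1 or a number of a turn 1, either way. A call with a gripper value outside its range is refused whole. The fingers move at their own pace and stop on an object; FORCE is the grip in N (left out, the last holds). Time passes only in rows, so rows that do not move let the fingers close, or fill a call up. It gives the time, the measured TCP pose, the force, the opening and the grip force at its end, in the units of the state.
- sense(): the state, without advancing time (a new reading comes with each control period).
- capture(name): name is "scene" or "top"; returns the picture (384x512x3 uint8, blue, green, red); there is no depth.
- camera_model(name): a dict with "fx", "fy", "cx", "cy" (pixels), "world_from_camera" (4x4, takes a point from camera to world coordinates). Camera axes: x right, y up, looking along -z (the intrinsics and any distortion apply to the point x, -y, -z); pixel columns grow to the right and rows downward; lengths in mm; the calibration is good to about 2 mm. A picture is of the moment at which its call begins. camera_model takes no time and is no camera call.
- finish_job(): hands the job in; it is judged then, once.
The state is a dict: "time_s": time; "joints": joint angles; "dq": joint speeds; "tau": joint torques, N m; "eef_pos": TCP position; "ee_rot": TCP orientation; "force": force on the tool from outside, world axes, zero at the start; "wrist_torque": the same for the moment, N m; "grip_width": opening from 0.0 (shut) to 1.0 (fully open); "grip_force": force on a finger pad.
Only numpy, scipy, OpenCV 4.12 (cv2) and the standard library are available. Lean on these libraries where they do the work, as an engineer would, in place of code of your own. Each camera call takes 0.05 s, during which the arm holds its last target. There are 200 camera calls.

## Working session

There is one attempt and no reset: what is moved stays moved. The work goes in short steps, Python scripts to look and compute and a shell command to move; the robot and the scene stay as the last step left them, time stands still between calls to the robot, and variables do not carry over. Pictures are saved under pics/ and viewed, at most 10 in all, crops included, and the job is handed in when it is done.

```bash
mkdir -p pics
cat > h.py <<'E'
from rig import *
import numpy as np, cv2
from scipy.spatial.transform import Rotation as R
def cam(n):
    m=camera_model(n); return m,np.array(m["world_from_camera"])
def proj(n,P):
    m,T=cam(n); p=np.linalg.inv(T)@np.r_[P,1]; 
    return np.array([m["cx"]+m["fx"]*p[0]/-p[2], m["cy"]+m["fy"]*-p[1]/-p[2]])
def ray(n,u,v):
    m,T=cam(n); d=np.array([(u-m["cx"])/m["fx"],-(v-m["cy"])/m["fy"],-1]); return T[:3,3],T[:3,:3]@d
def onz(n,u,v,z):
    o,d=ray(n,u,v); return o+d*(z-o[2])/d[2]
def tri(a,b):
    A=[];y=[]
    for n,u,v in (a,b):
        o,d=ray(n,u,v); d=d/np.linalg.norm(d); M=np.eye(3)-np.outer(d,d); A.append(M); y.append(M@o)
    A=np.vstack(A);y=np.hstack(y); p=np.linalg.lstsq(A,y,rcond=None)[0]; return p, np.linalg.norm(A@p-y)
E
python3 - <<'E'
from h import *
for n in("scene","top"):
    im=capture(n); cv2.imwrite(f"pics/{n}0.png",cv2.resize(im,(800,600),interpolation=cv2.INTER_CUBIC)); m,T=cam(n); print(n,{k:v for k,v in m.items() if k!="world_from_camera"},T.round(3).tolist())
s=sense();print(s["eef_pos"],s["ee_rot"],s["force"],s["grip_width"],R.from_quat(np.roll(s["ee_rot"],-1)).as_matrix().round(3).tolist())
E
```

```text
scene {'fx': 357.99239764211876, 'fy': 357.99239764211876, 'cx': 251.78165150112446, 'cy': 191.33975813302504} [[-0.732, 0.422, -0.534, -218.047], [-0.681, -0.459, 0.57, 1057.538], [-0.005, 0.781, 0.624, 878.949], [0.0, 0.0, 0.0, 1.0]]
top {'fx': 482.34096838055854, 'fy': 482.34096838055854, 'cx': 253.53250441331932, 'cy': 184.36772012473733} [[0.169, 0.903, -0.396, -87.181], [-0.986, 0.153, -0.071, 187.915], [-0.003, 0.402, 0.916, 1379.571], [0.0, 0.0, 0.0, 1.0]]
[136.79121272 506.62460376 230.799537  ] [-2.06482985e-04  1.31519058e-01  9.91313467e-01 -5.51425607e-04] [ 0.26611469 -0.54130275  0.54388157] 1.0000499250427493 [[-0.965, 0.261, -0.001], [0.261, 0.965, -0.001], [0.0, -0.001, -1.0]]
```

View pics/scene0.png

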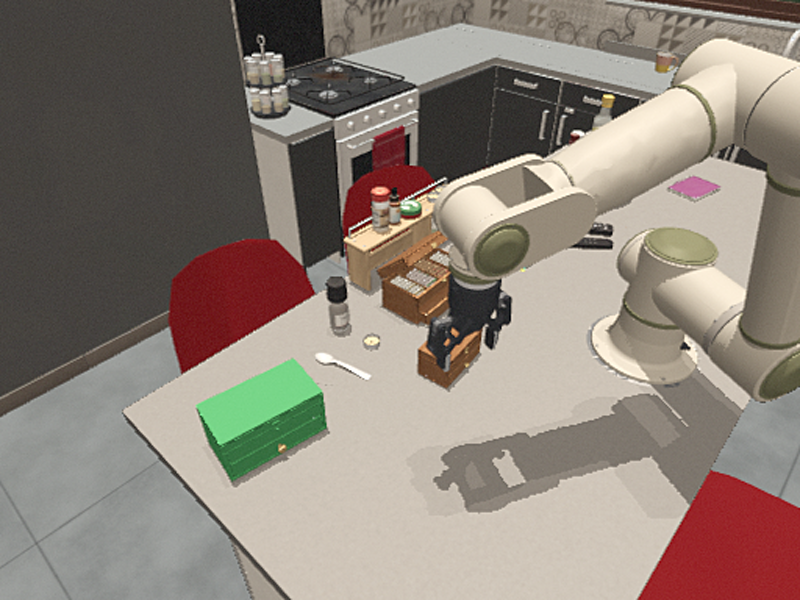

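View pics/top0.png

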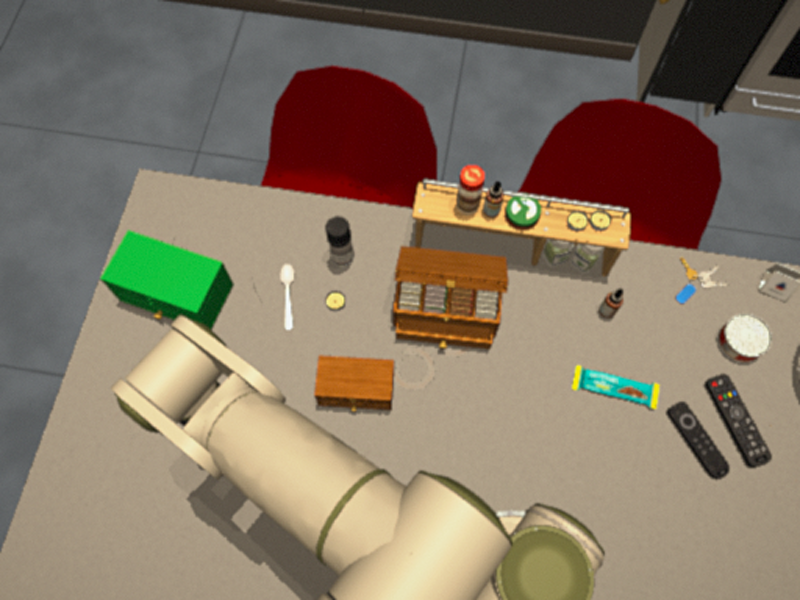

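The scene view shows the open brown chest at about (415,285), the small brown look-alike at (450,355), and the green one at (265,415). In the top view the chest spans (395–507, 250–345), with the shelf behind it at (415–630, 185–270). Next I'll look at close crops.

Run:
```python
from h import *
im=cv2.imread("pics/top0.png")
a=capture("top")[105:235,240:420]; cv2.imwrite("pics/topc.png",cv2.resize(a,(792,572),interpolation=cv2.INTER_CUBIC))
a=capture("scene")[110:215,210:340]; cv2.imwrite("pics/scenec.png",cv2.resize(a,(728,588),interpolation=cv2.INTER_CUBIC))
```

```text
(no output)
```

View pics/topc.png

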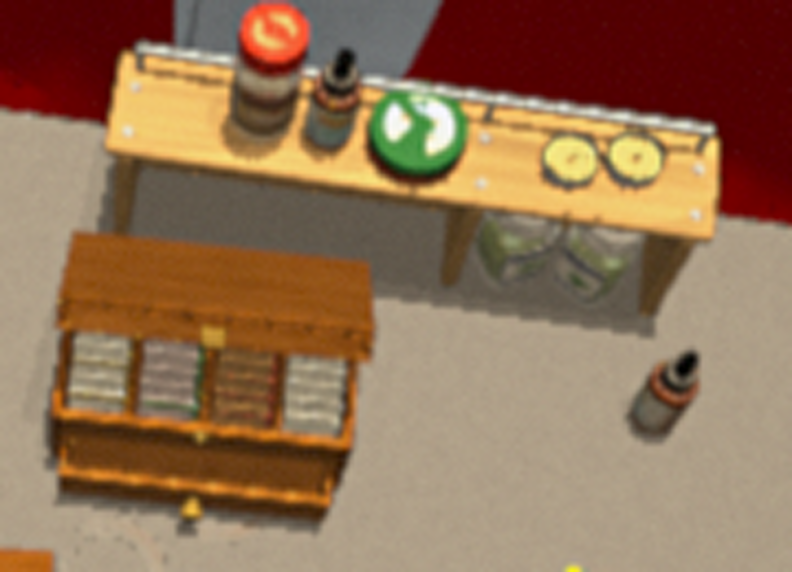

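View pics/scenec.png

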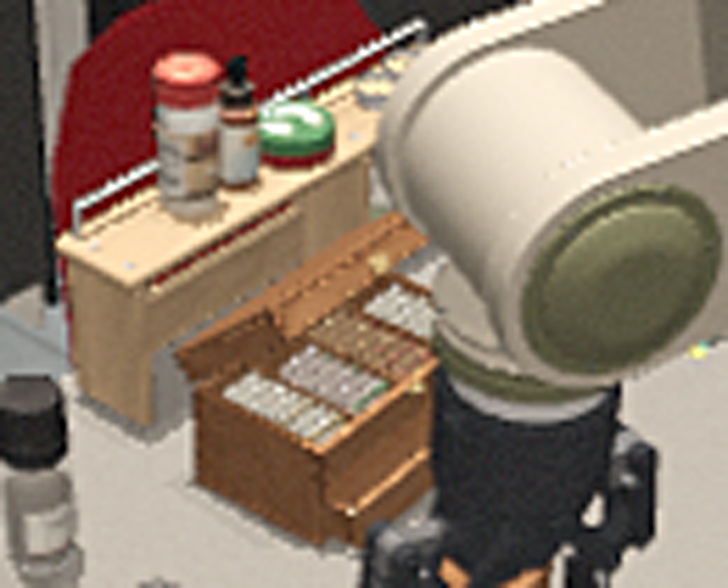

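```bash
cat > fit.py <<'E'
from h import *
from scipy.optimize import least_squares
T=lambda u,v:("top",240+u/4.4,105+v/4.4); S=lambda u,v:("scene",210+u/5.6,110+v/5.6)
def W(p,q):
    c,s=np.cos(p[2]),np.sin(p[2]); return np.array([p[0]+c*q[0]-s*q[1],p[1]+s*q[0]+c*q[1],q[2]])
sh=[((-60,125,130),T(108,150)),((-60,-267,130),T(712,220)),((-60,-119,0),T(450,286)),((-60,-261,0),T(650,314)),
    ((-60,125,130),S(128,285)),((-60,119,0),S(145,425))]
def fs(p): return np.hstack([proj(m[0],W(p,q))-m[1:] for q,m in sh])
r=least_squares(fs,[600,100,0],loss="soft_l1",x_scale=[100,100,.1]);print("shelf",r.x.round(3),r.fun.reshape(-1,2).round(1).tolist());ps=r.x
def L(q,t):
    a,b=q[0]-62,q[2]-81;c,s=np.cos(t),np.sin(t); return (62+a*c+b*s,q[1],81-a*s+b*c)
ch=[((-50,100,81),T(58,405),0),((-50,-100,81),T(352,438),0),((-64,0,26),T(190,522),2),
 ((-50,100,0),S(325,545),0),((-50,100,81),S(322,455),0),((60,100,0),S(195,480),0),
 ((-50,100,107),T(60,302),1),((-50,-100,107),T(374,330),1),((-50,100,107),S(270,312),1),((60,100,107),S(180,352),1),((60,100,107),T(75,235),1),((60,-100,107),T(372,265),1)]
def fc(p):
    o=[]
    for q,m,k in ch:
        if k==1:q=L(q,p[3])
        if k==2:q=(q[0]-p[4],q[1],q[2])
        o.append(proj(m[0],W(p,q))-m[1:])
    return np.hstack(o)
r=least_squares(fc,[450,100,0,.8,40],x_scale=[100,100,.1,.3,30],loss="soft_l1");print("chest",r.x.round(3),r.fun.reshape(-1,2).round(1).tolist());pc=r.x
print("lid_front",W(pc,L((-50,0,107),pc[3])),"knob",W(pc,(-64-pc[4],0,26)))
c,s=np.cos(ps[2]),np.sin(ps[2]);d=pc[:2]-ps[:2];print("chest in shelf",c*d[0]+s*d[1],-s*d[0]+c*d[1],pc[2]-ps[2])
# neighbours at z 0 (800px top coords)
for n,u,v in(("pepper",340,258),("spoon",288,295),("tealight",335,301),("small chest TR",393,360),("small BL",316,405),("vanilla",608,315),("biscuitL",575,378)):print(n,onz("top",u*.64,v*.64,0).round(0))
E
python3 fit.py
```

```text
shelf [6.65635e+02 1.48355e+02 1.50000e-02] [[1.6, -0.3], [-1.8, 1.9], [-0.7, -0.8], [-1.0, -0.9], [2.1, -1.9], [1.2, -0.4]]
chest [4.82170e+02 1.88404e+02 5.50000e-02 6.79000e-01 3.07900e+01] [[-1.5, 2.2], [0.7, 2.0], [0.5, 0.0], [-0.7, 0.1], [0.3, -0.9], [0.1, -0.2], [-0.4, -0.4], [0.7, 0.7], [0.9, -0.4], [-1.1, -0.4], [-0.4, -1.3], [-0.4, -1.3]]
lid_front [473.39289741 187.92278542 171.60189628] knob [387.5220704  183.21529423  26.        ]
chest in shelf -182.85039265235855 42.7674079523104 0.03992590094825512
pepper [556. 418.   0.]
spoon [458. 504.   0.]
tealight [461. 409.   0.]
small chest TR [359. 275.   0.]
small BL [248. 402.   0.]
vanilla [ 522. -126.    0.]
biscuitL [382. -72.   0.]
```

The top crop fixes the case's front top corners at about (58,405) and (352,438), and the board's front edge at (108,150)–(712,225). The scene crop shows the lid about half open. The fit gives chest (482,188) with yaw 0.055, lid about 0.68 rad, drawer about 31 mm out. Shelf is at (666,148) with yaw 0.015. Residuals are a couple of pixels, so this is good enough to start on the lid.

```bash
python3 -m crank '[[[0,0,0,0,0,-1,0],[0,0,0,0,0,-1,0],[-1,-1,0,0,0,0,0],[-1,-1,0,0,0,0,0],[-1,-1,0,0,0,0,0],[-1,-1,0,0,0,0,0],[-1,-1,0,0,0,0,0],[-1,-1,0,0,0,0,0]]]' 20
python3 -m crank '[[[-1,-0.85,0,0,0,0,0],[-1,-0.85,0,0,0,0,0],[-1,-0.85,0,0,0,0,0],[-1,-0.85,0,0,0,0,0],[-1,-0.85,0,0,0,0,0],[-1,-0.85,0,0,0,0,0],[-1,-0.85,0,0,0,0,0],[-1,-0.85,0,0,0,0,0]]]'
python3 -m crank '[[[0,0,0.4,0,0,0,0],[0,0,0.4,0,0,0,0],[0,0,0.4,0,0,0,0],[0,0,0,0,0,0,0],[0,0,0,0,0,0,0],[0,0,0,0,0,0,0],[0,0,0,0,0,0,0],[0,0,0,0,0,0,0]]]'
```

```text
time_s: 1.0
eef_pos: [290.0, 358.0, 231.3]
ee_rot: [-0.0, -0.008, 1.0, -0.0]
force: [-0.5, 0.1, -0.4]
grip_width: 0.0
grip_force: 0.0
time_s: 1.8
eef_pos: [492.7, 191.2, 231.2]
ee_rot: [-0.0, -0.008, 1.0, -0.0]
force: [-0.2, 0.7, -0.2]
grip_width: 0.002
grip_force: 0.0
time_s: 2.6
eef_pos: [491.9, 192.4, 201.6]
ee_rot: [0.0, -0.008, 1.0, 0.0]
force: [0.8, -0.5, -0.3]
grip_width: 0.0
grip_force: 0.0
```

```bash
python3 -m crank '[[[0,0,0.3,0,0,0,0],[0,0,0.3,0,0,0,0],[0.1,0,0.3,0,0,0,0],[0.1,0,0.3,0,0,0,0],[0.15,0,0.3,0,0,0,0],[0.15,0,0.3,0,0,0,0],[0.15,0,0.3,0,0,0,0],[0.15,0,0.3,0,0,0,0]]]'
python3 -m crank '[[[0.15,0,0.25,0,0,0,0],[0.15,0,0.25,0,0,0,0],[0.15,0,0.2,0,0,0,0],[0.15,0,0.2,0,0,0,0],[0,0,0.15,0,0,0,0],[0,0,0.1,0,0,0,0],[0,0,0,0,0,0,0],[0,0,0,0,0,0,0]]]'
```

```text
time_s: 3.4
eef_pos: [471.4, 192.0, 140.7]
ee_rot: [-0.0, -0.008, 1.0, 0.0]
force: [-1.5, -0.3, 2.9]
grip_width: -0.007
grip_force: 1.1
time_s: 4.2
eef_pos: [457.0, 191.8, 112.5]
ee_rot: [0.0, -0.008, 1.0, 0.0]
force: [-0.5, 0.1, 0.0]
grip_width: 0.002
grip_force: 0.0
```

```bash
python3 -m crank '[[[0,0,0.1,0,0,0,0],[0,0,0.1,0,0,0,0],[0,0,0.08,0,0,0,0],[0,0,0.08,0,0,0,0],[0,0,0,0,0,0,0],[0,0,0,0,0,0,0],[0,0,0,0,0,0,0],[0,0,0,0,0,0,0]]]'
```

```text
time_s: 5.0
eef_pos: [456.9, 191.8, 106.6]
ee_rot: [0.001, -0.008, 1.0, -0.0]
force: [-14.6, -3.3, 36.8]
grip_width: 0.004
grip_force: 18.2
```

```bash
python3 -m crank '[[[0,0,-0.5,0,0,0,0],[0,0,-1,0,0,0,0],[0,0,-1,0,0,0,0],[0,0.8,-1,0,0,0,0],[0,1,-1,0,0,0,0],[0,1,0,0,0,0,0],[0,1,0,0,0,0,0],[0,1,0,0,0,0,0]]]'
python3 -m crank '[[[0,1,0,0,0,0,0],[0,1,0,0,0,0,0],[0,0.5,0,0,0,0,0],[0,0,0,0,0,0,0],[0,0,0,0,0,0,0],[0,0,0,0,0,0,0],[0,0,0,0,0,0,0],[0,0,0,0,0,0,0]]]'
python3 - <<'E'
from h import *
a=capture("top")[105:235,240:420]; cv2.imwrite("pics/topc1.png",cv2.resize(a,(792,572),interpolation=cv2.INTER_CUBIC))
b=capture("scene")[100:225,190:340]; b=cv2.resize(b,(600,500),interpolation=cv2.INTER_CUBIC);cv2.imwrite("pics/scenec1.png",b)
E
```

```text
time_s: 5.8
eef_pos: [454.9, 312.8, 215.9]
ee_rot: [0.0, -0.008, 1.0, 0.0]
force: [0.6, 0.9, -0.0]
grip_width: 0.003
grip_force: 0.0
time_s: 6.6
eef_pos: [454.2, 373.7, 216.2]
ee_rot: [0.0, -0.007, 1.0, 0.0]
force: [-1.0, 0.5, 0.1]
grip_width: -0.003
grip_force: 0.0
```

View pics/topc1.png

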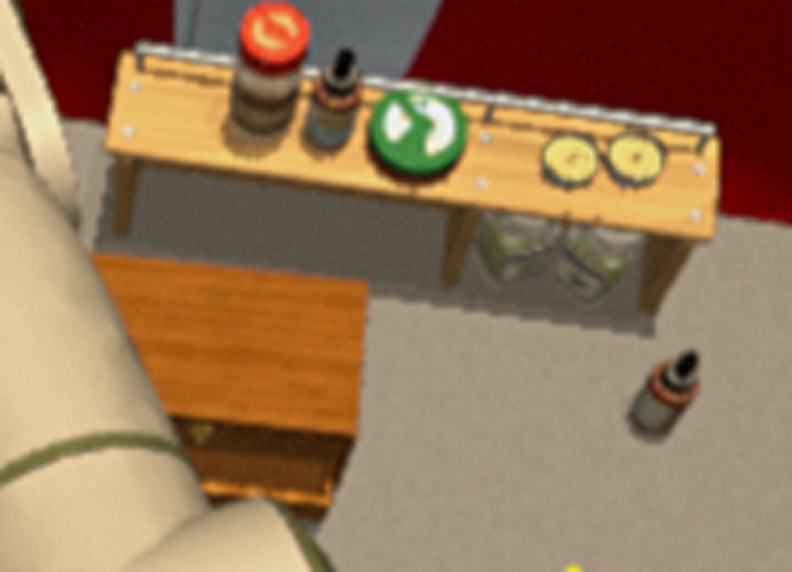

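The lid lies flat. The chest's right lid corners show at (368,282) and (355,437), and the rear edge starts at (95,255). The bay's panel feet are at (122,237) and (450,287).

```bash
cat > f2.py <<'E'
from h import *
from scipy.optimize import least_squares
T=lambda u,v:("top",240+u/4.4,105+v/4.4)
for n,u,v,z in(("board FL",109,142,130),("board FL low",109,154,118),("board FR",713,225,130),("board FR low",712,238,118),("panel L foot",122,237,0),("panel M foot",450,287,0),("panel R foot",650,316,0),
 ("lid RR",368,282,107),("lid FR",355,437,107),("lid rear pt",95,255,107),("lid front pt",175,413,107)): print(n,onz(*T(u,v),z).round(1))
E
python3 f2.py
```

```text
board FL [608.2 277.4 130. ]
board FL low [605.8 276.8 118. ]
board FR [ 613.2 -125.2  130. ]
board FR low [ 610.1 -128.   118. ]
panel L foot [604.4 264.8   0. ]
panel M foot [604.2  26.1   0. ]
panel R foot [ 605.2 -116.9    0. ]
lid RR [545.1  92.6 107. ]
lid FR [433.9  88.5 107. ]
lid rear pt [534.5 274.5 107. ]
lid front pt [430.9 205.1 107. ]
```

Chest origin is about (481,190) with yaw 0.04. Bay middle is y≈145.5, its front x≈604.5 and the rail at about x=664.5. I'll go down on the chest's left side and slide it about 45 mm to the right.

```bash
python3 -m crank '[[[-0.65,-0.6,0,0,0,0,0],[-0.65,-0.6,0,0,0,0,0],[0,0,1,0,0,0,0],[0,0,1,0,0,0,0],[0,0,1,0,0,0,0],[0,0,1,0,0,0,0],[0,0,1,0,0,0,0],[0,0,0.8,0,0,0,0]]]'
python3 -m crank '[[[0,0,0.9,0,0,0,0],[0,0,0,0,0,0,0],[0,-0.2,0,0,0,0,0],[0,-0.2,0,0,0,0,0],[0,-0.2,0,0,0,0,0],[0,-0.2,0,0,0,0,0],[0,0,0,0,0,0,0],[0,0,0,0,0,0,0]]]'
```

```text
time_s: 7.5
eef_pos: [486.7, 344.5, 69.6]
ee_rot: [-0.0, -0.008, 1.0, -0.0]
force: [1.0, 0.2, -0.0]
grip_width: -0.002
grip_force: 0.0
time_s: 8.3
eef_pos: [487.7, 324.7, 49.2]
ee_rot: [0.001, -0.008, 1.0, 0.0]
force: [0.9, 2.0, 3.9]
grip_width: 0.003
grip_force: 0.0
```

```bash
python3 -m crank '[[[0,-0.1,0,0,0,0,0],[0,-0.1,0,0,0,0,0],[0,-0.1,0,0,0,0,0],[0,-0.1,0,0,0,0,0],[0,0,0,0,0,0,0],[0,0,0,0,0,0,0],[0,0,0,0,0,0,0],[0,0,0,0,0,0,0]]]'; python3 -c "
from rig import *
for i in range(2): s=sense(); print(s['force'],s['wrist_torque'])"
```

```text
time_s: 9.1
eef_pos: [487.7, 315.3, 49.1]
ee_rot: [0.001, -0.008, 1.0, 0.0]
force: [0.3, 6.3, 5.1]
grip_width: 0.002
grip_force: 0.0
[0.33402342 6.29669252 5.11812017] [ 0.40904732 -0.03688586  0.04680913]
[0.33402342 6.29669252 5.11812017] [ 0.40904732 -0.03688586  0.04680913]
```

```bash
python3 -m crank '[[[0,0.3,0,0,0,0,0],[0,0.3,0,0,0,0,0],[0,0,-0.4,0,0,0,0],[0,0,-0.1,0,0,0,0],[0,0,0,0,0,0,0],[0,-0.3,0,0,0,0,0],[0,-0.3,0,0,0,0,0],[0,0,0,0,0,0,0]]]'
python3 -m crank '[[[0,-0.1,0,0,0,0,0],[0,-0.1,0,0,0,0,0],[0,-0.1,0,0,0,0,0],[0,-0.1,0,0,0,0,0],[0,0,0,0,0,0,0],[0,0,0,0,0,0,0],[0,0,0,0,0,0,0],[0,0,0,0,0,0,0]]]'
```

```text
time_s: 9.9
eef_pos: [487.5, 313.5, 60.9]
ee_rot: [-0.0, -0.007, 1.0, -0.0]
force: [-0.3, 0.0, 0.3]
grip_width: -0.002
grip_force: 0.0
time_s: 10.7
eef_pos: [487.8, 304.9, 61.2]
ee_rot: [0.0, -0.008, 1.0, 0.0]
force: [-0.3, 2.6, 2.3]
grip_width: 0.0
grip_force: 0.0
```

```bash
python3 -c "
from rig import *
print(sense()['joints'])"
python3 -m crank '[[[0,0.6,0,0,0,0,0],[0,0.6,0,0,0,0,0],[0,0.6,0,0,0,0,0],[0,0,0,0,0,0,0],[0,0,0,0,0,0,0],[0,0,0,0,0,0,0],[0,0,0,0,0,0,0],[0,0,0,0,0,0,0]]]'
```

```text
[ 3.55067290e-01  6.02639891e-01  1.53498600e+00 -1.14793262e-06
  1.00334494e+00 -1.23130227e+00]
time_s: 11.5
eef_pos: [487.0, 349.4, 61.1]
ee_rot: [-0.0, -0.007, 1.0, -0.0]
force: [-0.3, -0.1, 0.8]
grip_width: 0.001
grip_force: 0.0
```

```bash
python3 -m crank '[[[0,0,0,0,0,1,0],[0,0,0,0,0,1,0],[0,0,0,0,0,1,0],[0,0,0,0,0,1,0],[0,0,0,0,0,1,0],[0,0,0,0,0,1,0],[0,0,0,0,0,1,0],[0,0,0,0,0,1,0]]]'
python3 -m crank '[[[0,0,0,0,0,1,0],[0,0,0,0,0,1,0],[0,0,0,0,0,1,0],[0,0,0,0,0,0.25,0],[0,0,0.6,0,0,0,0],[-0.5,0,0,0,0,0,0],[-0.5,0,0,0,0,0,0],[0,0,0,0,0,0,0]]]'
python3 -m crank '[[[-0.2,0,0,0,0,0,0],[-0.2,0,0,0,0,0,0],[-0.2,0,0,0,0,0,0],[-0.2,0,0,0,0,0,0],[0,0,0,0,0,0,0],[0,0,0,0,0,0,0],[0,0,0,0,0,0,0],[0,0,0,0,0,0,0]]]'
```

```text
time_s: 12.3
eef_pos: [487.0, 349.5, 61.1]
ee_rot: [0.0, 0.526, 0.851, -0.0]
force: [-0.7, 0.4, 0.6]
grip_width: 0.001
grip_force: 0.0
time_s: 13.1
eef_pos: [487.5, 322.9, 46.1]
ee_rot: [0.0, 0.702, 0.712, -0.0]
force: [0.2, 0.3, 0.3]
grip_width: -0.001
grip_force: 0.0
time_s: 13.9
eef_pos: [487.5, 304.9, 46.0]
ee_rot: [-0.0, 0.702, 0.713, -0.0]
force: [1.3, 0.2, 1.7]
grip_width: -0.001
grip_force: 0.0
```

```bash
python3 -m crank '[[[-0.15,0,0,0,0,0,0],[-0.15,0,0,0,0,0,0],[-0.15,0,0,0,0,0,0],[-0.15,0,0,0,0,0,0],[-0.15,0,0,0,0,0,0],[-0.15,0,0,0,0,0,0],[0,0,0,0,0,0,0],[0,0,0,0,0,0,0]]]'
```

```text
time_s: 14.7
eef_pos: [487.9, 282.0, 46.0]
ee_rot: [0.0, 0.702, 0.712, -0.0]
force: [-0.2, 0.2, 0.7]
grip_width: -0.001
grip_force: 0.0
```

```bash
python3 -m crank '[[[-0.05,0,0,0,0,0,0],[-0.1,0,0,0,0,0,0],[-0.1,0,0,0,0,0,0],[-0.1,0,0,0,0,0,0],[-0.1,0,0,0,0,0,0],[-0.1,0,0,0,0,0,0],[-0.1,0,0,0,0,0,0],[-0.1,0,0,0,0,0,0]]]'
python3 - <<'E'
from h import *
a=capture("top")[105:235,240:420]; cv2.imwrite("pics/topc2.png",cv2.resize(a,(792,572),interpolation=cv2.INTER_CUBIC))
E
```

```text
time_s: 15.5
eef_pos: [488.1, 263.3, 46.0]
ee_rot: [-0.0, 0.702, 0.713, -0.0]
force: [0.0, 3.5, -0.4]
grip_width: 0.001
grip_force: 0.0
```

View pics/topc2.png

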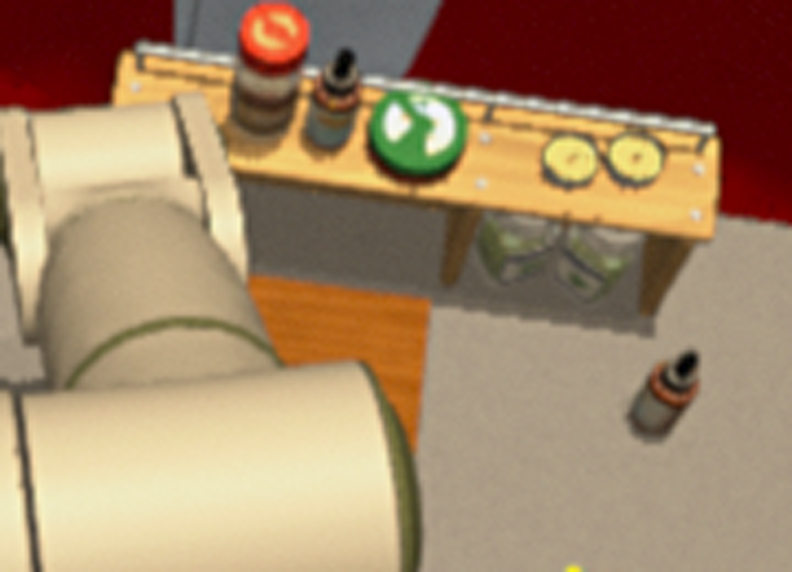

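The chest has slid right. Its rear right lid corner is now at (430,298), and its rear edge runs to (250,275).

Run:
```python
from h import *
T=lambda u,v:("top",240+u/4.4,105+v/4.4)
for u,v in((430,298),(252,276),(417,440)):print(onz(*T(u,v),107).round(1))
```

```text
[540.3  50.9 107. ]
[536.6 169.1 107. ]
[438.5  49.1 107. ]
```

```bash
python3 -m crank '[[[-0.08,0,0,0,0,0,0],[-0.08,0,0,0,0,0,0],[0,0,0,0,0,0,0],[0,0,0,0,0,0,0],[0.6,0,0,0,0,0,0],[1,0,0,0,0,0,0],[1,0,-1,0,0,0,0],[0,0,-1,0,0,0,0]]]'
python3 -m crank '[[[0,0,-1,0,0,-1,0],[0,0,-1,0,0,-1,0],[0,0,-1,0,0,-1,0],[0,0,-1,0,0,-1,0],[0,0,-0.5,0,0,-1,85],[0,0,0,0,0,-1,85],[0,0,0,0,0,-1,85],[0,0,0,0,0,-1,85]]]'
```

```text
time_s: 16.35
eef_pos: [486.4, 327.4, 96.2]
ee_rot: [-0.0, 0.701, 0.714, -0.0]
force: [-0.6, -0.5, 0.7]
grip_width: -0.004
grip_force: 0.0
time_s: 17.15
eef_pos: [487.0, 325.2, 208.5]
ee_rot: [-0.0, 0.214, 0.977, -0.0]
force: [-0.2, 0.4, 0.2]
grip_width: 0.681
grip_force: 0.0
```

```bash
python3 -m crank '[[[0,0,0,0,0,-1,85],[0,0,0,0,0,-1,85],[0,0,0,0,0,-1,85],[0,0,0,0,0,-0.2,85],[0.8,-0.9,0,0,0,0,85],[0.8,-0.9,0,0,0,0,85],[0.8,-0.9,0,0,0,0,85],[0.8,-0.9,0,0,0,0,85]]]'
python3 -m crank '[[[0.7,-0.9,0,0,0,0,85],[0.7,-0.9,0,0,0,0,85],[0.7,-0.9,0,0,0,0,85],[0.7,-0.9,0,0,0,0,85],[0,0,0,0,-1,0,85],[0,0,0,0,-1,0,85],[0,0,0,0,-1,0,85],[0,0,0,0,-1,0,85]]]'
python3 - <<'E'
from h import *
s=sense();print(s["joints"],R.from_quat(np.roll(s["ee_rot"],-1)).as_matrix().round(3).tolist())
a=capture("top")[105:235,240:420]; cv2.imwrite("pics/topc3.png",cv2.resize(a,(792,572),interpolation=cv2.INTER_CUBIC))
E
```

```text
time_s: 17.95
eef_pos: [407.1, 233.4, 208.5]
ee_rot: [0.0, -0.003, 1.0, -0.0]
force: [0.0, -0.1, 0.1]
grip_width: 0.998
grip_force: 0.0
time_s: 18.75
eef_pos: [338.9, 143.6, 209.4]
ee_rot: [0.279, -0.003, 0.96, 0.002]
force: [0.6, -0.5, 0.3]
grip_width: 1.0
grip_force: 0.0
[ 0.12294247 -0.30141227  2.28581792 -0.10738582  0.59717839 -1.38207838] [[-0.844, -0.006, 0.536], [-0.004, 1.0, 0.005], [-0.536, 0.002, -0.844]]
```

View pics/topc3.png

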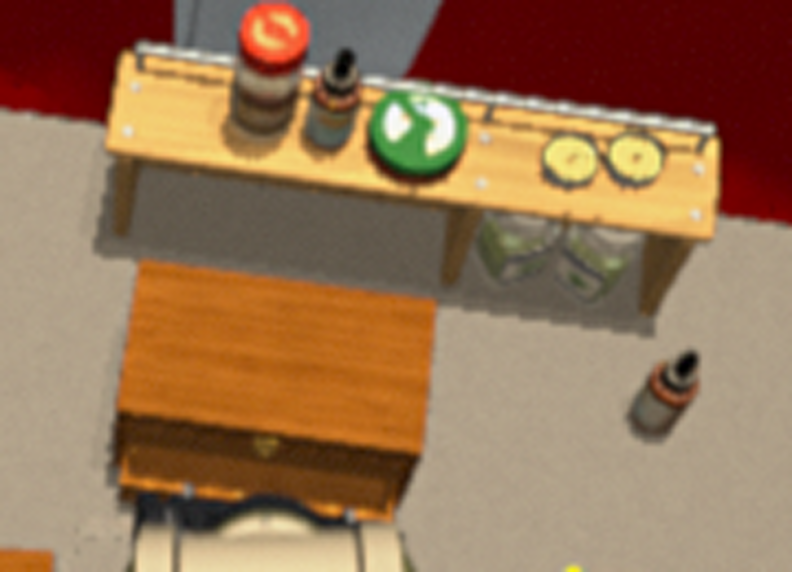

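All four lid corners are now visible, at (140,263), (435,300), (118,413) and (422,455).

```bash
python3 - <<'E'
from h import *
T=lambda u,v:("top",240+u/4.4,105+v/4.4)
P=[onz(*T(u,v),107)[:2] for u,v in((140,263),(435,300),(118,413),(422,455))]
print(np.round(P,1).tolist(),"mid",np.mean(P,0),"yaws",[round(np.arctan2(-(a-b)[0],(a-b)[1]),3) for a,b in((P[0],P[1]),(P[2],P[3]))])
E
python3 -m crank '[[[0.54,0,0.84,0,0,0,85],[0.54,0,0.84,0,0,0,85],[0.54,0,0.84,0,0,0,85],[0.54,0,0.84,0,0,0,85],[0.54,0,0.84,0,0,0,85],[0.54,0,0.84,0,0,0,85],[0.54,0,0.84,0,0,0,85],[0,0,0,0,0,0,85]]]'
```

```text
[[533.6, 243.9], [539.4, 47.5], [424.7, 241.4], [428.7, 44.9]] mid [481.62367546 144.40805737] yaws [np.float64(0.029), np.float64(0.02)]
time_s: 19.6
eef_pos: [340.5, 137.0, 76.4]
ee_rot: [0.277, 0.0, 0.961, -0.009]
force: [0.2, -0.7, 0.0]
grip_width: 0.994
grip_force: 0.0
```

```bash
python3 -m crank '[[[-0.84,0.1,0.54,0,0,0,85],[0,0,0,0,0,0,85],[0.54,0,0.84,0,0,0,85],[0.54,0,0.84,0,0,0,85],[0,0,0,0,0,0,85],[0,0,0,0,0,0,85],[0,0,0,0,0,0,85],[0,0,0,0,0,0,85]]]'
python3 -c "
from h import *
s=sense();print(s['joints'],R.from_quat(np.roll(s['ee_rot'],-1)).as_matrix().round(3).tolist())"
```

```text
time_s: 20.4
eef_pos: [368.2, 138.1, 58.4]
ee_rot: [0.267, -0.002, 0.964, -0.008]
force: [-0.2, 0.1, 0.7]
grip_width: 0.994
grip_force: 0.0
[ 0.10410651  0.16324735  2.41651322 -1.23062044  0.07143078 -0.25865195] [[-0.857, 0.001, 0.515], [-0.007, 1.0, -0.014], [-0.515, -0.015, -0.857]]
```

Low down, the 31° tilt puts the wrist on its limits. Instead I'll use an 8° tilt and a 45 mm opening straddling the knob, with the fingertips on the upper drawer front at z≈38, so the gripper body stays above the lid.

```bash
python3 -m crank '[[[-0.5,0,-0.85,0,0,0,45],[-0.5,0,-0.85,0,0,0,45],[-0.5,0,-0.85,0,0,0,45],[-0.5,0,-0.85,0,0,0,45],[0,0,0,0,1,0,45],[0,0,0,0,1,0,45],[0,0,0,0,0.9,0,45],[0,0,0,0,0,0,45]]]'
python3 -c "
from h import *
s=sense();M=R.from_quat(np.roll(s['ee_rot'],-1)).as_matrix();print(s['joints'],M.round(3).tolist(), (M.T@(np.array([362,144.5,60])-s['eef_pos'])/25).round(2))"
```

```text
time_s: 21.2
eef_pos: [372.7, 133.0, 118.4]
ee_rot: [0.075, 0.007, 0.997, -0.019]
force: [0.7, -0.2, -0.2]
grip_width: 0.526
grip_force: 0.0
[ 0.07824158  0.10903416  2.09584989 -0.07046923  0.79203542 -1.43182787] [[-0.989, 0.018, 0.149], [0.012, 0.999, -0.039], [-0.149, -0.036, -0.988]] [0.78 0.54 2.23]
```

```bash
python3 -m crank '[[[0,0,0,-0.26,0,-0.18,45],[0.4,0.27,0.5,0,0,0,45],[0.38,0.27,0.5,0,0,0,45],[0,0,0.6,0,0,0,45],[0,0,0.6,0,0,0,45],[0,0,0,0,0,0,45],[0,0,0,0,0,0,45],[0,0,0,0,0,0,45]]]'
python3 -c "
from h import *
s=sense();M=R.from_quat(np.roll(s['ee_rot'],-1)).as_matrix();print(s['joints'],M.round(3).tolist(), (M.T@(np.array([385,144.5,33])-s['eef_pos'])/25).round(2))"
```

```text
time_s: 22.0
eef_pos: [359.4, 146.2, 60.9]
ee_rot: [0.075, -0.007, 0.997, -0.002]
force: [-0.2, -0.6, -0.2]
grip_width: 0.524
grip_force: 0.0
[ 0.09343434  0.2089333   2.18239012 -0.02961866  0.60112971 -1.46743406] [[-0.989, -0.013, 0.15], [-0.013, 1.0, -0.003], [-0.15, -0.005, -0.989]] [-0.84 -0.08  1.26]
```

```bash
python3 -m crank '[[[0.1,-0.04,0.55,0,0,0,45],[0.1,-0.04,0.55,0,0,0,45],[-0.5,0,0.08,0,0,0,45],[-0.5,0,0.08,0,0,0,45],[-0.3,0,0.05,0,0,0,45],[-0.3,0,0.05,0,0,0,45],[-0.3,0,0.05,0,0,0,45],[0,0,0,0,0,0,45]]]'
python3 -m crank '[[[-0.15,0,0.02,0,0,0,45],[-0.15,0,0.02,0,0,0,45],[-0.15,0,0.02,0,0,0,45],[-0.15,0,0.02,0,0,0,45],[-0.1,0,0.015,0,0,0,45],[-0.1,0,0.015,0,0,0,45],[0,0,0,0,0,0,45],[0,0,0,0,0,0,45]]]'
```

```text
time_s: 22.8
eef_pos: [407.5, 144.6, 31.9]
ee_rot: [0.075, -0.006, 0.997, -0.002]
force: [0.6, 0.7, -0.1]
grip_width: 0.524
grip_force: 0.0
time_s: 23.6
eef_pos: [425.9, 144.8, 31.5]
ee_rot: [0.073, -0.006, 0.997, -0.002]
force: [-4.9, -0.2, 3.4]
grip_width: 0.528
grip_force: 2.6
```

```bash
python3 -m crank '[[[0.5,0,-0.08,0,0,0,45],[0,0,0,0,-1,0,45],[0,0,0,0,0,0,45],[-0.25,0,0.07,0,0,0,45],[-0.2,0,0.055,0,0,0,45],[-0.1,0,0.028,0,0,0,45],[-0.1,0,0.028,0,0,0,45],[0,0,0,0,0,0,45]]]'
python3 - <<'E'
from h import *
s=sense();M=R.from_quat(np.roll(s['ee_rot'],-1)).as_matrix();print(s['force'],s['joints'],M.round(3).tolist())
a=capture("scene")[100:225,190:340]; cv2.imwrite("pics/sc4.png",cv2.resize(a,(720,600),interpolation=cv2.INTER_CUBIC))
E
```

```text
time_s: 24.4
eef_pos: [431.1, 144.8, 32.1]
ee_rot: [0.142, -0.006, 0.99, -0.002]
force: [-4.5, -0.3, 3.9]
grip_width: 0.526
grip_force: 2.6
[-4.50812277 -0.26739576  3.91953207] [ 0.07912483  0.35626664  2.11430711 -0.06246284  0.38781745 -1.45021718] [[-0.96, -0.012, 0.281], [-0.013, 1.0, -0.001], [-0.281, -0.005, -0.96]]
```

View pics/sc4.png

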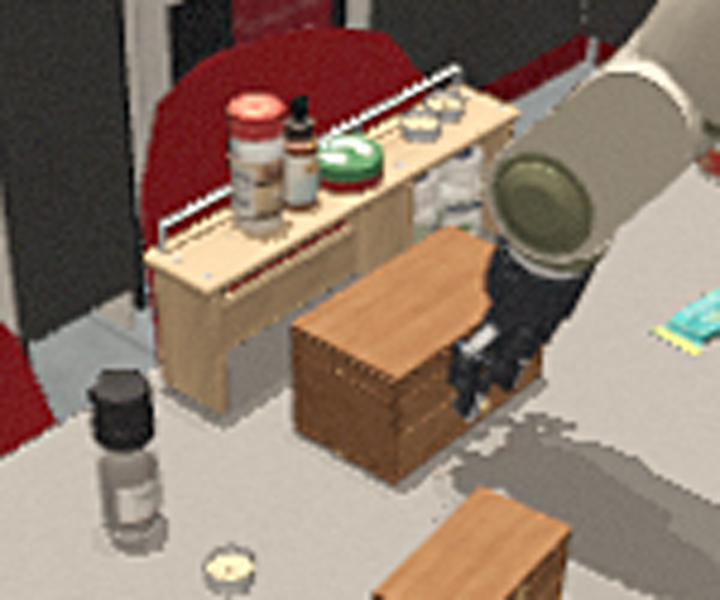

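The lid and drawer are shut, with the fingertips either side of the knob (485,400) and the gripper body clear of the lid. Pushing on.

```bash
python3 -m crank '[[[-0.1,0,0.03,0,0,0,45],[-0.2,0,0.058,0,0,0,45],[-0.2,0,0.058,0,0,0,45],[-0.2,0,0.058,0,0,0,45],[-0.2,0,0.058,0,0,0,45],[-0.2,0,0.058,0,0,0,45],[-0.2,0,0.058,0,0,0,45],[-0.2,0,0.058,0,0,0,45]]]'
python3 -m crank '[[[-0.2,0,0.058,0,0,0,45],[-0.2,0,0.058,0,0,0,45],[-0.2,0,0.058,0,0,0,45],[-0.1,0,0.029,0,0,0,45],[0,0,0,0,0,0,45],[0,0,0,0,0,0,45],[0,0,0,0,0,0,45],[0,0,0,0,0,0,45]]]'
python3 - <<'E'
from h import *
a=capture("top")[105:235,240:420]; cv2.imwrite("pics/topc5.png",cv2.resize(a,(792,572),interpolation=cv2.INTER_CUBIC))
E
```

```text
time_s: 25.25
eef_pos: [469.9, 145.3, 32.0]
ee_rot: [0.142, -0.006, 0.99, -0.002]
force: [-5.1, -0.3, 1.0]
grip_width: 0.527
grip_force: 2.7
time_s: 26.05
eef_pos: [488.7, 145.6, 32.9]
ee_rot: [0.144, -0.007, 0.99, -0.001]
force: [-0.9, 1.2, 0.1]
grip_width: 0.528
grip_force: 0.0
```

View pics/topc5.png

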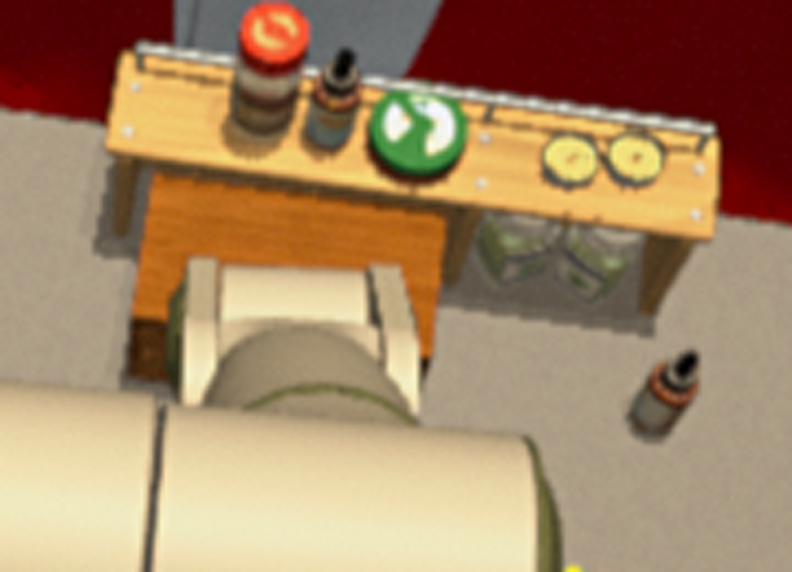

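The chest is centred as it enters. Its lid sides are at (150,175) and (447,212), with front corners at (131,320) and (434,360).

```bash
python3 - <<'E'
from h import *
T=lambda u,v:("top",240+u/4.4,105+v/4.4)
for u,v in ((150,175),(447,212),(131,320),(434,360)): print(onz(*T(u,v),107).round(1))
E
python3 -m crank '[[[-0.1,0,0.03,0,0,0,45],[-0.2,0,0.058,0,0,0,45],[-0.2,0,0.058,0,0,0,45],[-0.2,0,0.058,0,0,0,45],[-0.2,0,0.058,0,0,0,45],[-0.2,0,0.058,0,0,0,45],[-0.1,0,0.029,0,0,0,45],[-0.1,0,0.029,0,0,0,45]]]'
```

```text
[600.4 247.5 107. ]
[606.  46. 107.]
[491.4 243.4 107. ]
[496.2  43.8 107. ]
time_s: 26.9
eef_pos: [521.3, 146.1, 32.4]
ee_rot: [0.142, -0.007, 0.99, -0.002]
force: [-6.6, 0.5, 3.1]
grip_width: 0.527
grip_force: 3.2
```

```bash
python3 -m crank '[[[-0.1,0,0.029,0,0,0,45],[-0.1,0,0.029,0,0,0,45],[-0.1,0,0.029,0,0,0,45],[-0.1,0,0.029,0,0,0,45],[-0.1,0,0.029,0,0,0,45],[-0.1,0,0.029,0,0,0,45],[-0.06,0,0.017,0,0,0,45],[-0.06,0,0.017,0,0,0,45]]]'
python3 -m crank '[[[-0.05,0,0.014,0,0,0,45],[-0.05,0,0.014,0,0,0,45],[-0.05,0,0.014,0,0,0,45],[-0.05,0,0.014,0,0,0,45],[0,0,0,0,0,0,45],[0,0,0,0,0,0,45],[0,0,0,0,0,0,45],[0,0,0,0,0,0,45]]]'
```

```text
time_s: 27.7
eef_pos: [540.2, 146.3, 32.5]
ee_rot: [0.142, -0.007, 0.99, -0.002]
force: [-5.1, 0.5, 0.6]
grip_width: 0.527
grip_force: 2.5
time_s: 28.5
eef_pos: [545.1, 146.5, 32.5]
ee_rot: [0.142, -0.007, 0.99, -0.001]
force: [-7.8, 1.0, 1.5]
grip_width: 0.524
grip_force: 3.9
```

```bash
python3 -m crank '[[[-0.05,0,0.014,0,0,0,45],[-0.05,0,0.014,0,0,0,45],[0,0,0,0,0,0,45],[0,0,0,0,0,0,45],[0,0,0,0,0,0,45],[0,0,0,0,0,0,45],[0,0,0,0,0,0,45],[0,0,0,0,0,0,45]]]'
python3 -m crank '[[[-0.05,0,0.014,0,0,0,45],[-0.05,0,0.014,0,0,0,45],[0,0,0,0,0,0,45],[0,0,0,0,0,0,45],[0,0,0,0,0,0,45],[0,0,0,0,0,0,45],[0,0,0,0,0,0,45],[0,0,0,0,0,0,45]]]'
```

```text
time_s: 29.3
eef_pos: [545.8, 146.9, 32.2]
ee_rot: [0.14, -0.007, 0.99, -0.001]
force: [-20.3, 1.8, 11.0]
grip_width: 0.524
grip_force: 10.0
time_s: 30.1
eef_pos: [546.4, 147.3, 32.0]
ee_rot: [0.138, -0.007, 0.99, -0.001]
force: [-32.1, 3.1, 21.4]
grip_width: 0.532
grip_force: 16.5
```

It has stopped dead at x≈545, where the rail is expected, with 32 N on it. Backing off to look.

```bash
python3 -m crank '[[[0.1,0,-0.03,0,0,0,45],[0.1,0,-0.03,0,0,0,45],[0.3,0,-0.08,0,0,0,45],[0.9,0,-0.27,0,0,0,45],[0.9,0,-0.27,0,0,0,45],[0.9,0,-0.27,0,0,0,45],[0.6,0,-0.8,0,0,0,45],[0,0,-1,0,0,0,45]]]'
python3 -m crank '[[[0,0,-1,0,0,0,45],[0,0,-1,0,0,0,45],[0,1,-1,0,0,0,45],[0,1,-1,0,0,0,45],[0,1,0,0,0,0,45],[0,1,0,0,0,0,45],[0,1,0,0,0,0,45],[0,1,0,0,0,0,45]]]'
python3 -m crank '[[[0,1,0,0,0,0,45],[0,1,0,0,0,0,45],[0,1,0,0,0,0,45],[0,1,0,0,0,0,45],[0,1,0,0,0,0,45],[0,1,0,0,0,0,45],[0,0,0,0,0,0,45],[0,0,0,0,0,0,45]]]'
python3 - <<'E'
from h import *
a=capture("top")[105:235,240:420]; b=capture("scene")[95:220,200:330]
a=cv2.resize(a,(540,390),interpolation=cv2.INTER_CUBIC)
a=capture("top")[125:205,255:365]
cv2.imwrite("pics/topc6.png",cv2.resize(a,(792,576),interpolation=cv2.INTER_CUBIC))
E
```

```text
time_s: 30.9
eef_pos: [438.7, 145.1, 71.6]
ee_rot: [0.143, -0.007, 0.99, -0.002]
force: [1.2, -0.3, 0.7]
grip_width: 0.527
grip_force: 0.0
time_s: 31.7
eef_pos: [410.8, 296.5, 167.8]
ee_rot: [0.145, -0.006, 0.989, -0.001]
force: [0.4, -0.0, -0.1]
grip_width: 0.526
grip_force: 0.0
time_s: 32.5
eef_pos: [408.6, 445.3, 166.4]
ee_rot: [0.144, -0.007, 0.99, -0.001]
force: [0.1, -0.1, 0.5]
grip_width: 0.526
grip_force: 0.0
```

View pics/topc6.png

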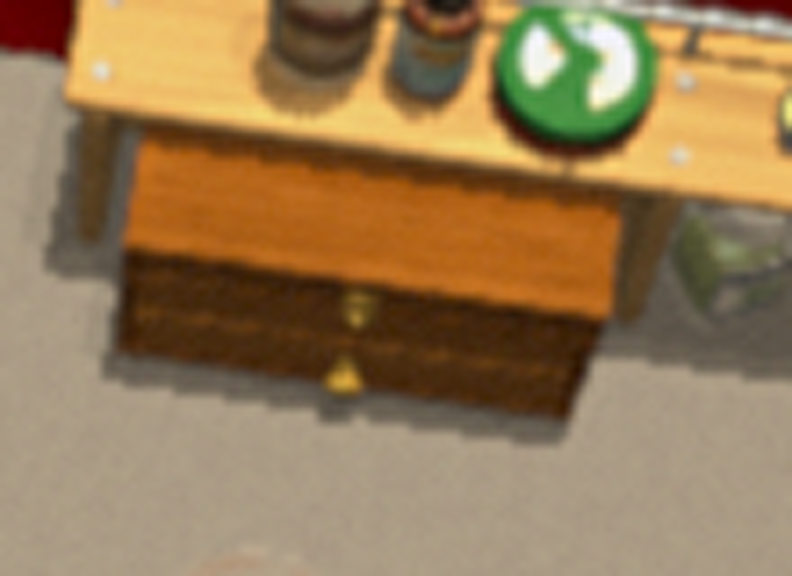

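The chest is in the bay with lid and drawer shut. Its front lid edge runs (123,248)–(607,316), parallel to the board edge (68,100)–(792,207). Checking the numbers.

Run:
```python
from h import *
T=lambda u,v:("top",255+u/7.2,125+v/7.2)
for n,u,v,z in (("FL",123,248,107),("FR",607,316,107),("botL",118,350,0),("botR",560,418,0),("boardL",68,108,118),("boardR",680,197,118),("footL",92,238,0),("footM",632,320,0)): print(n,onz(*T(u,v),z).round(1))
print(sense()["force"])
```

```text
FL [551.  245.9 107. ]
FR [553.4  47.6 107. ]
botL [555.  245.2   0. ]
botR [554.9  51.    0. ]
boardL [605.6 277.7 118. ]
boardR [606.6  24.7 118. ]
footL [607.3 265.1   0. ]
footM [607.2  24.8   0. ]
[ 9.00681347e-02 -1.05415172e+00 -5.73838598e-04]
```

```bash
python3 -c "
from rig import *
print(finish_job())"
```

```text
the job is handed in; nothing more can be done
None
```

I handed the job in. The hand-in call returned no verdict. From the last picture, the lid was shut before the chest went in, and the chest stands square in the wide bay against the rail with its drawer in. It stopped dead under a 32 N push, though the picture could be read as 2–4 mm short, within the 6 mm allowed. I saw no contact with the small things but did not re-measure their positions.

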